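# Isolate, then snap the insulating cap onto the bare terminal

### The arm

A 6-joint arm with a two-finger parallel gripper is mounted at the origin on the work surface; the furniture and walls round the work are solid. World frame = base frame: x ahead of the robot, y to its left, z up, the work surface at z = 0. Lengths are in m, angles in rad, forces in N, time in s.
With the tool pointing down it reaches from about 0.35 to 0.775 m from the base axis. Payload 5.5 kg.
Tool frame: the origin (TCP) lies at the very end of the fingers, on their centre line; the grasp point (between the pads) lies env.pinch_z behind it (env.pinch_z is the distance from the TCP to the grasp point, in m); z points along the fingers, y is the line along which they close (so a half turn about z gives the same grasp; the last joint's range is limited). The gripper opens to 85 mm and grips with 20 to 120 N. Pads are 22 mm wide; open, the fingers measure 114 mm over their backs; the gripper's body (76 mm by 85 mm) begins 54 mm behind the grasp point. The pads swing forward as they close: fully open they stand 13 mm farther back than shut.
Start: joints at [-0.14, 0.313, 0.046, 1.304, 0, 1.431], TCP at [0.575, -0, 0.231] pointing down, gripper open.
Joint ranges: [-2.76, 2.76], [-0.86, 1.69], [-1.03, 1.26], [-2.2, 2.34], [-1.47, 1.5], [-3.14, 3.14]. Speed limits (rad/s): [2.57, 2.57, 3.14, 3.14, 3.14, 3.14].

### API

Orientations are given as a unit quaternion [w, x, y, z].
In Python, from workcell import env, eyes gives the robot as it stands.
- The arm moves only by the shell command python3 -m jog 'ROWS' [FORCE]. ROWS is JSON, one flat list of numbers, 7 for each row, row after row: the shift along the world's x, y, z as a fraction of full scale, then the turn, a rotation vector about the world's x, y, z as a fraction of full scale, then the opening, from -1 (shut) to 1 (fully open), so that 0 is half open. A call has 1 to 12 rows; each row is the pose to reach, as a shift and turn from the pose commanded when the call began, turning the shorter way round; what a row does not reach only later rows make up. Full scale, the value 1, is 20 cm for a shift and pi rad for a turn. A row lasts 1/12 s, in which the tool goes at most 41.7 mm and 7.16 degrees, less where a joint would pass 70% of its speed; a pose out of reach is approached as far as the arm can. A call with a number of a shift or a turn outside -1 to 1 is refused whole. A call with a gripper value outside its range is refused whole. The fingers move at their own pace and stop on an object; FORCE is the grip in N (left out, the last holds). Time passes only in rows, so rows that repeat a pose let the fingers close. It gives the time, the measured TCP pose, the force, the opening and the grip force at its end, in the units of the state.
- env.get_state(): the state, without advancing time (a new reading comes with each control period).
- eyes.read_camera(name): name is "scene" or "side" or "wrist"; returns (picture, depth): 400x640x3 uint8, red, green, blue; 400x640 float32, m along the optical axis (not along the pixel's ray), 0 where there is no reading.
- eyes.calibration(name): a dict with "fx", "fy", "cx", "cy" (pixels), "R" (3x3) and "t" (3): a world point X has camera coordinates R X + t; the wrist camera has in their place "tool_from_camera" (4x4, takes a point from camera to tool coordinates, whose origin is the TCP and whose axes are the flange's). Camera axes: x right, y down, z forward; pixel columns grow to the right and rows downward; lengths in m; the calibration is good to about 2 mm. A picture is of the moment at which its call begins: read the wrist's pose just before it. calibration takes no time and is no camera call.
- env.hand_in(): hands the job in; it is judged then, once.
The state is a dict: "clock": time; "joint_pos": joint angles; "qvel": joint speeds; "tau": joint torques, N m; "tcp_pos": TCP position; "orientation": TCP orientation; "wrist_force": force on the tool from outside, world axes, zero at the start; "ft_torque": the same for the moment, N m; "finger_gap": finger opening in m; "grip_force": force on a finger pad.
Only numpy, scipy, OpenCV 4.12 (cv2) and the standard library are available. Lean on these libraries where they do the work, as an engineer would, in place of code of your own. Each camera call takes 0.05 s, during which the arm holds its last target. There are 200 camera calls.

### The job

Make the terminal board safe: slide the isolator switch fully to its off end (the end with the small round steel boss), and only then take the loose black cap and press it straight down onto the bare stud until it clicks and sits fully home on the stud's flange. Do not ease off after the click: the job finishes with the fingers still holding the cap and pressing it down firmly (some 5 newtons or more), without letting go. Leave the other loose things on the bench where they stand.

Things in the scene. Friction and masses are not known exactly. Their poses are not given: they have to be found in the camera images.
- board: grey steel isolator board fixed to the bench, 150 (x) x 160 (y) x 8 mm; origin at the centre of its underside; its -x edge is the front, towards the robot. A black switch housing (44 x 126 mm, top 22 mm above the underside) runs along y, 40 mm in front of its centre; two terminal posts stand 30 to 40 mm behind the centre, about 80 mm apart along y, in either order.
- isolator (a joint): isolator slide switch, m: 0 = fully on (board's -y end, the robot's right), 0.06 = fully off, at the stop at the board's +y end (the robot's left), where the housing carries a small round steel boss 10 mm across, 3 mm high. Slides along the board's +y with about 1.5 N of friction and stays where it is left. It starts near on.
- switch_grip (a point): centre of the switch's upright ribbed grip block, 26 (board x) x 18 (board y) x 34 mm high, 40 mm above the underside of the board; axes as the board's. The block's underside is 2 mm over the housing. It moves with the switch.
- bare_post: the terminal post without a cap: white round insulator foot 48 mm across on the board; origin at the centre of its underside; z up. It carries the steel stud.
- stud_seat (a point): centre of the top face of the stud's steel flange (36 mm across), on which the cap's rim comes to sit, 28 mm above the foot's underside when not pressed; z up. Above it the shaft: 18 mm across, 18 high, tapering to 10 mm over the top 5 mm, with four sprung steel balls bulging to 25 mm across, 8 mm above the seat. Moves with the stud.
- stud (a joint): how far the stud is pushed down on its spring, m: 0 = up, 0.012 = bottomed. About 1.2 N to begin with, then 1.5 N per mm (19 N at the bottom). It springs back up.
- capped_top (a point): top centre of the knob of the other post's cap, which is fixed there: an identical cap, fully seated, 74 mm above its foot's underside.
- cap: loose black snap cap, standing open side down on the bench, 60 g; the pose's origin is the centre of its open rim (underside), z up through the knob. Skirt 39 mm across up to a flat shoulder at 24 mm; above it a round knob 26 mm across from 24 to 46 mm. The bore is 20 mm deep with a rounded lip 21 mm across at the rim, which snaps over the stud's balls.
- cap_knob (a point): middle of the loose cap's knob, 35 mm above its rim; fingertips just over the shoulder can bear on it. Pressing on: the push climbs to about 8 N (rim some 8 mm above the seat, stud sunk some 5 mm), drops suddenly to nothing (click) as the lip passes the balls, and climbs again only once the rim sits on the seat and the stud sinks anew (1.5 N per mm).
- yellow_bottle: small bottle with dark cap, 42 mm wide, 90 tall mm, bystander; origin at the centre of its underside
- glass_jar: round screw-lid jar, 66 mm wide, 96 tall mm, bystander; origin at the centre of its underside
- wood_block_2: wooden offcut 40 x 80 x 40 mm, bystander; origin at the centre of its underside
- spanner_2: combination spanner 29 x 147 x 10 mm, bystander; origin at the centre of its underside

How it is judged:
By the outcome, as a careful person would: the job done as asked, in the order asked, and still so for the second after the job is handed in, while the arm keeps its last pose, push and grip.
It also fails if it takes over 61 s, if anything falls off the work surface, if the arm or the gripper's body presses on something with over 40 N, if the wrist force passes 120 N, or if a joint passes its speed limit or range.

## Working session

There is one attempt and no reset: what is moved stays moved. The work goes in short steps, Python scripts to look and compute and a shell command to move; the robot and the scene stay as the last step left them, time stands still between calls to the robot, and variables do not carry over. Pictures are saved under pics/ and viewed, at most 10 in all, crops included, and the job is handed in when it is done.

```bash
mkdir -p pics
cat > h.py <<'E'
import numpy as np, cv2
from workcell import env, eyes
from scipy.spatial.transform import Rotation as Rn
def cloud(name):
    s=env.get_state(); im,d=eyes.read_camera(name); c=eyes.calibration(name)
    v,u=np.mgrid[0:400,0:640]
    P=np.stack([(u-c['cx'])/c['fx']*d,(v-c['cy'])/c['fy']*d,d],-1)
    if 'R' in c: W=(P-np.array(c['t']))@np.array(c['R'])
    else:
        T=np.array(c['tool_from_camera']); q=s['orientation']
        W=(P@T[:3,:3].T+T[:3,3])@Rn.from_quat([q[1],q[2],q[3],q[0]]).as_matrix().T+np.array(s['tcp_pos'])
    W[d==0]=np.nan
    return im,W
def save(n,im,crop=None,k=1):
    if crop: im=im[crop[1]:crop[3],crop[0]:crop[2]]
    cv2.imwrite('pics/'+n,cv2.resize(im[:,:,::-1],None,fx=k,fy=k,interpolation=cv2.INTER_CUBIC))
E
python3 - <<'E'
from h import *
print(env.get_state(),env.pinch_z)
ims=[]
for n in('scene','side','wrist'):
    im,W=cloud(n); np.savez(n+'0.npz',im=im,W=W); save(n+'0.png',im)
E
```

```text
{'clock': 0.0, 'joint_pos': array([-1.39584525e-01,  3.13998114e-01,  4.49983128e-02,  1.30361180e+00,
        2.84775606e-05,  1.43122658e+00]), 'qvel': array([ 5.42802024e-06,  1.30053594e-04,  8.60866688e-04,  7.28468402e-04,
       -1.10715448e-03,  1.35684821e-03]), 'tau': array([-2.90074182e-03, -4.80629075e+01,  2.98531097e+01,  1.95313990e-02,
       -3.83516899e-04, -4.27451073e-05]), 'tcp_pos': array([5.74494510e-01, 7.89230571e-05, 2.30418086e-01]), 'orientation': array([-7.33412558e-04,  7.07111722e-01,  7.07101258e-01, -5.34893044e-04]), 'wrist_force': array([ 0.2931099 , -0.90394066, -0.51553704]), 'ft_torque': array([-0.00421594, -0.02265479,  0.01893803]), 'grip_force': 0.0, 'finger_gap': 0.08535771407532747} 0.0187
```

View pics/scene0.png

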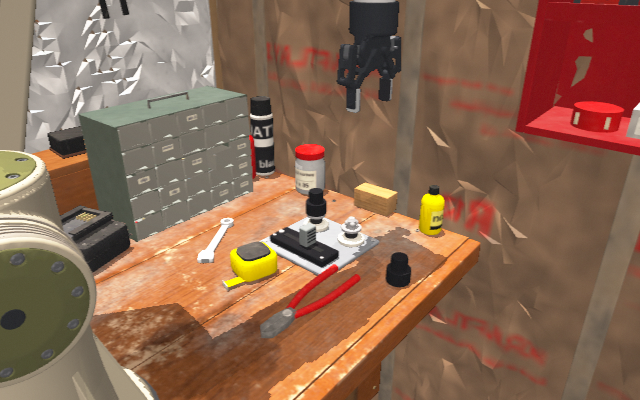

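View pics/side0.png

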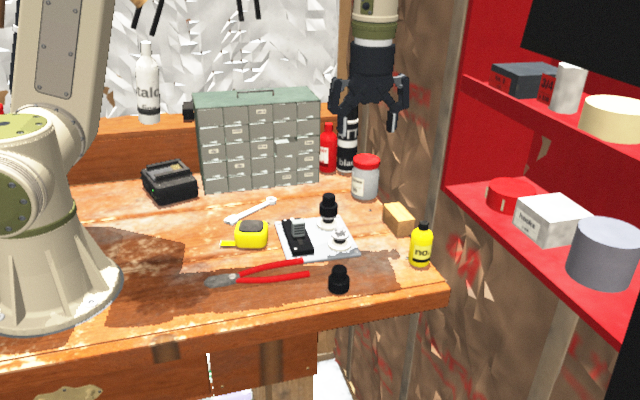

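The scene view shows the board at (322,245), with the bare post at (350,232), the capped post at (316,205) and the switch at (307,235). The loose cap is at (399,270). In the side view the cap is at (339,279), the bare stud at (339,240) and the switch at (297,235).

Run:
```python
from h import *
for n,pts in(('scene',dict(cap=(399,257),stud=(351,222),capped=(316,192),grip=(307,226),boardc=(325,268),boardL=(265,240),boss=(275,232),bottle=(433,190),wood=(375,190),jar=(310,150))),
 ('side',dict(cap=(339,268),stud=(339,232),capped=(328,197),grip=(298,225),b1=(285,256),b2=(358,256),b3=(342,216),b4=(278,220),bottle=(422,226)))):
    W=np.load(n+'0.npz')['W']
    for k,(u,v) in pts.items(): print(n,k,np.round(np.nanmedian(W[v-1:v+2,u-1:u+2].reshape(-1,3),0),3))
    for nm,lo,hi in(('cap',.030,.06),):
        pass
```

```text
scene cap [ 0.484 -0.127  0.045]
scene stud [ 0.524 -0.007  0.049]
scene capped [0.524 0.073 0.081]
scene grip [0.452 0.032 0.057]
scene boardc [ 0.432 -0.023  0.007]
scene boardL [0.43  0.112 0.009]
scene boss [0.446 0.103 0.021]
scene bottle [ 0.658 -0.09   0.086]
scene wood [0.679 0.046 0.039]
scene jar [0.657 0.201 0.096]
side cap [ 0.488 -0.126  0.047]
side stud [ 0.525 -0.012  0.047]
side capped [0.528 0.069 0.082]
side grip [0.451 0.023 0.054]
side b1 [ 0.417 -0.008  0.007]
side b2 [ 0.558 -0.04   0.003]
side b3 [ 0.579  0.12  -0.001]
side b4 [ 0.436  0.142 -0.   ]
side bottle [ 0.661 -0.093  0.088]
```

View pics/wrist0.png

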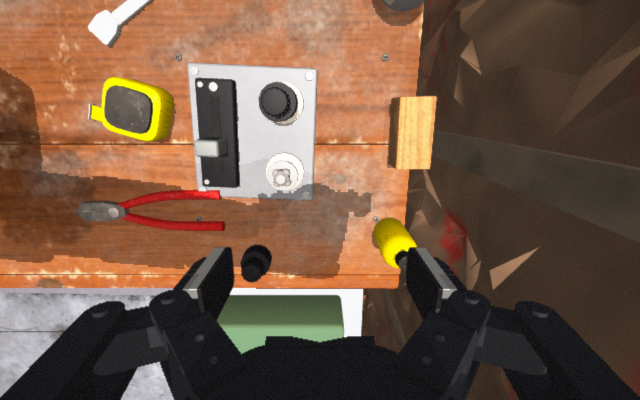

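The wrist view looks straight down, with image right = +x and image up = +y. The boss is at (213,87), the switch grip at (207,148), the bare stud at (282,175), the capped knob at (276,102) and the loose cap at about (257,262). The board is turned only a few degrees.

Run:
```python
from h import *
C={'cap':(.487,-.127,.04,.038,.06),'stud':(.525,-.01,.035,.040,.07),'flange':(.525,-.01,.03,.03,.041),'capped':(.526,.07,.035,.07,.095),'grip':(.452,.028,.028,.050,.066),'boss':(.447,.103,.012,.0225,.03)}
for n in('scene','side','wrist'):
    W=np.load(n+'0.npz')['W'].reshape(-1,3)
    for k,(x,y,r,a,b) in C.items():
        m=(np.hypot(W[:,0]-x,W[:,1]-y)<r)&(W[:,2]>a)&(W[:,2]<b); P=W[m]
        if len(P)<4: print(n,k,len(P)); continue
        print(n,k,len(P),'mid',np.round((np.percentile(P,3,0)+np.percentile(P,97,0))/2,4),'ext',np.round(np.percentile(P,97,0)-np.percentile(P,3,0),4),'ztop',round(np.percentile(P[:,2],95),4))
    m=(W[:,2]>.004)&(W[:,2]<.013)&(abs(W[:,0]-.49)<.12)&(abs(W[:,1]-.04)<.12); 
    if n=='wrist': 
        r=cv2.minAreaRect(W[m][:,:2].astype(np.float32)*1000); print(r)
W=np.load('wrist0.npz')['W']
for u,v in((213,87),(206,182),(282,181),(276,102),(260,255),(207,148),(196,69),(310,75),(300,120)):
    print((u,v),np.round(np.nanmedian(W[v-1:v+2,u-1:u+2].reshape(-1,3),0),4))
```

```text
scene cap 179 mid [ 0.4851 -0.127   0.0423] ext [0.0215 0.0227 0.008 ] ztop 0.046
scene stud 107 mid [ 0.5273 -0.0032  0.0474] ext [0.0152 0.0171 0.0129] ztop 0.0534
scene flange 153 mid [ 0.5266 -0.003   0.035 ] ext [0.0286 0.0309 0.0083] ztop 0.0386
scene capped 143 mid [0.5278 0.0777 0.0763] ext [0.022  0.0218 0.0117] ztop 0.082
scene grip 130 mid [0.4499 0.0311 0.0544] ext [0.0243 0.0167 0.0072] ztop 0.0578
scene boss 14 mid [0.448  0.0969 0.024 ] ext [0.0196 0.0074 0.0026] ztop 0.0252
side cap 151 mid [ 0.4868 -0.1282  0.0431] ext [0.0242 0.0238 0.0086] ztop 0.0471
side stud 88 mid [ 0.5295 -0.0054  0.048 ] ext [0.0176 0.017  0.0132] ztop 0.0542
side flange 117 mid [ 0.5296 -0.0065  0.0354] ext [0.0323 0.0279 0.0073] ztop 0.0385
side capped 116 mid [0.5301 0.0763 0.077 ] ext [0.0226 0.0218 0.0123] ztop 0.0829
side grip 97 mid [0.4518 0.0303 0.0552] ext [0.0241 0.0172 0.0084] ztop 0.0593
side boss 11 mid [0.4479 0.096  0.0249] ext [0.0178 0.0066 0.0041] ztop 0.0269
wrist cap 337 mid [ 0.4882 -0.1236  0.0425] ext [0.0226 0.0223 0.0067] ztop 0.0458
wrist stud 284 mid [ 0.5306 -0.0007  0.0485] ext [0.0178 0.0178 0.0094] ztop 0.053
wrist flange 428 mid [ 0.5306 -0.0009  0.0344] ext [0.0319 0.0316 0.0035] ztop 0.0359
wrist capped 644 mid [0.5318 0.0806 0.0787] ext [0.0229 0.023  0.0063] ztop 0.0817
wrist grip 432 mid [0.4536 0.0337 0.0545] ext [0.0237 0.0177 0.0063] ztop 0.0575
wrist boss 46 mid [0.4499 0.0981 0.0235] ext [0.0164 0.008  0.0019] ztop 0.0243
((470.5665588378906, 21.866737365722656), (203.9831085205078, 200.45138549804688), 89.70452880859375)
(213, 87) [0.456  0.0968 0.0237]
(206, 182) [ 0.4352 -0.0122  0.0217]
(282, 181) [ 0.5323 -0.0036  0.0522]
(276, 102) [0.5333 0.0798 0.081 ]
(260, 255) [ 0.4957 -0.1108  0.0227]
(207, 148) [0.4541 0.0337 0.0566]
(196, 69) [0.433  0.117  0.0082]
(310, 75) [0.5633 0.1106 0.0086]
(300, 120) [0.5507 0.0606 0.0061]
```

Run:
```python
from h import *
im=np.load('wrist0.npz')['im']; save('w0c.png',im,(180,55,330,285),2.6)
```

```text
(no output)
```

View pics/w0c.png

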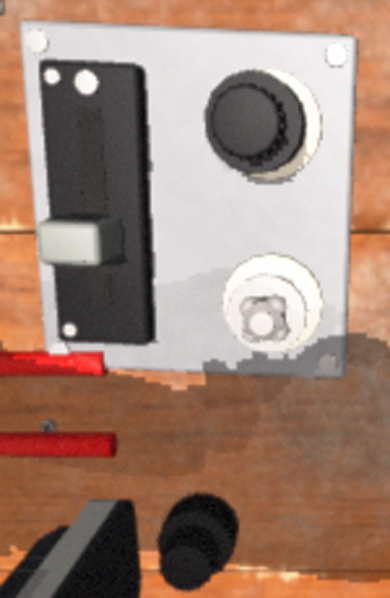

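```bash
python3 -m jog '[-0.15,0.04,-0.15,0,0,-0.004,0.2, -0.3,0.08,-0.3,0,0,-0.008,0.2, -0.45,0.12,-0.45,0,0,-0.012,0.2, -0.61,0.16,-0.6,0,0,-0.0156,0.2, -0.61,0.16,-0.7,0,0,-0.0156,0.2, -0.61,0.16,-0.7,0,0,-0.0156,0.2, -0.61,0.16,-0.7,0,0,-0.0156,0.2]' 25
python3 - <<'E'
from h import *
im,W=cloud('wrist'); save('w1.png',im); s=env.get_state(); print(s['tcp_pos'],s['wrist_force'])
P=W.reshape(-1,3)
for k,(x,y,r,a,b) in {'grip':(.452,.030,.028,.050,.064),'stud':(.529,-.003,.035,.045,.06)}.items():
    Q=P[(np.hypot(P[:,0]-x,P[:,1]-y)<r)&(P[:,2]>a)&(P[:,2]<b)]
    if len(Q): print(k,len(Q),(np.percentile(Q,2,0)+np.percentile(Q,98,0))/2,np.ptp(Q,0))
E
```

```text
clock: 0.73
tcp_pos: [0.4522, 0.0321, 0.0909]
orientation: [-0.001, 0.724, 0.69, -0.001]
wrist_force: [1.0, 0.3, 0.2]
finger_gap: 0.051
grip_force: 0.0
[0.454495   0.03175745 0.09233675] [ 0.90115287 -0.01270275 -0.03126396]
grip 1092 [0.45257818 0.03438995 0.05435155] [0.02608897 0.01841468 0.00837161]
stud 635 [ 5.29582834e-01 -4.89954566e-04  4.93390197e-02] [0.01947677 0.01969395 0.00928817]
```

View pics/w1.png

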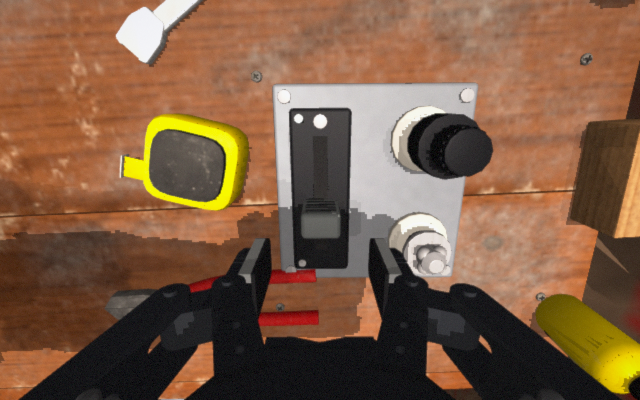

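The view now lines up with the board. The grip block at (320,222) lies between the fingers, so I'll lower and grip it.

```bash
python3 -m jog '[0,0,-0.1,0,0,0,0.2, 0,0,-0.2,0,0,0,0.2, 0,0,-0.3,0,0,0,0.2, 0,0,-0.3,0,0,0,-0.6, 0,0,-0.3,0,0,0,-0.6, 0,0,-0.3,0,0,0,-0.6, 0,0,-0.3,0,0,0,-0.6, 0,0,-0.3,0,0,0,-0.6, 0,0,-0.3,0,0,0,-0.6]' 25
```

```text
clock: 1.53
tcp_pos: [0.4529, 0.0317, 0.0324]
orientation: [0.0, 0.724, 0.69, -0.0]
wrist_force: [-5.3, -0.1, 0.6]
finger_gap: 0.0255
grip_force: 27.2
```

```bash
python3 -m jog '[0.002,0.05,0,0,0,0,-0.6, 0.005,0.1,0,0,0,0,-0.6, 0.007,0.15,0,0,0,0,-0.6, 0.01,0.2,0,0,0,0,-0.6, 0.012,0.24,0,0,0,0,-0.6, 0.012,0.24,0,0,0,0,-0.6, 0.012,0.24,0,0,0,0,-0.6]'
```

```text
clock: 2.12
tcp_pos: [0.4546, 0.0737, 0.0324]
orientation: [0.005, 0.725, 0.688, -0.006]
wrist_force: [-7.3, -26.4, 2.6]
finger_gap: 0.0258
grip_force: 27.5
```

```bash
python3 -m jog '[0,0,0,0,0,0,0.2, 0,0,0,0,0,0,0.2, 0,0,0,0,0,0,0.2, 0,0,0.15,0,0,0,0.2, 0,-0.1,0.3,0,0,0,0.2, 0,-0.2,0.5,0,0,0,0.2, 0,-0.2,0.5,0,0,0,0.2]' 25
python3 - <<'E'
from h import *
im,W=cloud('wrist'); save('w2.png',im,(230,40,500,270),2.2); s=env.get_state(); print(s['tcp_pos'],s['wrist_force'])
P=W.reshape(-1,3)
for k,(x,y,r,a,b) in {'grip':(.455,.075,.028,.050,.064),'stud':(.529,-.003,.035,.045,.06),'boss':(.455,.097,.012,.0235,.03)}.items():
    Q=P[(np.hypot(P[:,0]-x,P[:,1]-y)<r)&(P[:,2]>a)&(P[:,2]<b)]
    if len(Q): print(k,len(Q),(np.percentile(Q,2,0)+np.percentile(Q,98,0))/2,np.ptp(Q,0))
E
```

```text
clock: 2.7
tcp_pos: [0.4604, 0.0382, 0.1382]
orientation: [0.005, 0.725, 0.689, 0.004]
wrist_force: [2.4, -0.3, -0.3]
finger_gap: 0.0515
grip_force: 0.0
[0.45980921 0.03883829 0.13642018] [ 0.85770243  0.06095374 -0.54448501]
grip 818 [0.45443905 0.0741489  0.05461126] [0.02623489 0.01950912 0.00923586]
stud 403 [ 5.29609265e-01 -3.41486199e-04  4.94244325e-02] [0.02035271 0.0195603  0.00933445]
boss 56 [0.45560909 0.09798857 0.02413747] [0.00855489 0.0089904  0.00132747]
```

View pics/w2.png

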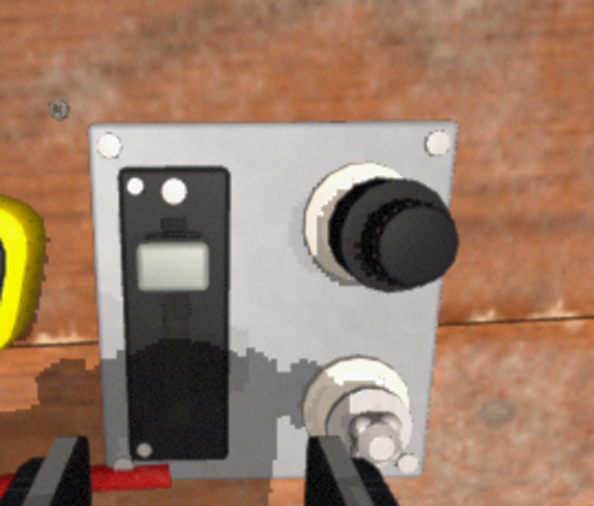

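The crop shows the grip block at (174,265), close to the boss at (174,190). A little slot still shows beyond it, so I'll check its position against the housing ends.

Run:
```python
from h import *
im,W=cloud('wrist'); P=W.reshape(-1,3); g=im.astype(int).sum(2).ravel()
ax=np.array([-.049,0.999]) # placeholder
by=np.array([.049,.9988]); bx=np.array([.9988,-.049]); o=np.array([.4526,.0344])
a=(P[:,:2]-o)@by; b=(P[:,:2]-o)@bx
H=(abs(b)<12)&(P[:,2]>.016)&(P[:,2]<.026)&(abs(a)<.12)&(abs(b)<.012)
print('housing along y',np.percentile(a[H],[0,1,99,100]))
G=(abs(b)<.02)&(P[:,2]>.052)&(P[:,2]<.064)&(abs(a)<.12)
print('grip',np.percentile(a[G],[1,99]),G.sum())
Bd=(P[:,2]>.0045)&(P[:,2]<.013)&(b>0.028)&(b<.034)&(abs(a)<.15); print('board',np.percentile(a[Bd],[0,1,99,100]))
```

```text
housing along y [-0.05288126 -0.05126059  0.07165957  0.07242271]
grip [0.03093423 0.04853919] 791
board [-0.14616555 -0.143382    0.08731432  0.08903382]
```

The block centre is 29.9 mm from the housing centre towards the boss, so the joint is at about 0.060 and the switch is fully off. Next is the cap.

```bash
python3 -m jog '[0,-0.15,0,0,0,0,0.2, 0,-0.3,0,0,0,0,0.2, 0,-0.45,0,0,0,0,0.2, 0,-0.6,0,0,0,0,0.2, 0,-0.6,0,0,0,0,0.2, 0,-0.6,0,0,0,0,0.2, 0,-0.6,0,0,0,0,0.2]' 25
python3 - <<'E'
from h import *
im,W=cloud('wrist'); save('w3.png',im); s=env.get_state(); print(s['tcp_pos'],s['orientation'])
P=W.reshape(-1,3)
for k,(x,y,r,a,b) in {'knob':(.487,-.124,.03,.040,.05),'shoulder':(.487,-.124,.03,.021,.027),'stud':(.529,-.0003,.035,.045,.06)}.items():
    Q=P[(np.hypot(P[:,0]-x,P[:,1]-y)<r)&(P[:,2]>a)&(P[:,2]<b)]
    if len(Q): print(k,len(Q),(np.percentile(Q,2,0)+np.percentile(Q,98,0))/2,np.ptp(Q,0))
E
```

```text
clock: 3.38
tcp_pos: [0.4549, -0.0792, 0.1305]
orientation: [-0.001, 0.724, 0.69, -0.0]
wrist_force: [-0.3, 0.4, 0.4]
finger_gap: 0.051
grip_force: 0.0
[ 0.45494287 -0.07884002  0.1306337 ] [-8.16671642e-04  7.23876080e-01  6.89929522e-01 -9.23635145e-05]
knob 570 [ 0.48451536 -0.12427553  0.04320456] [0.02097085 0.02583702 0.00674633]
shoulder 461 [ 0.48649441 -0.12109151  0.02363406] [0.03717192 0.03442264 0.00576682]
stud 683 [ 0.52992842 -0.00150039  0.04946186] [0.02013657 0.01963241 0.00924763]
```

View pics/w3.png

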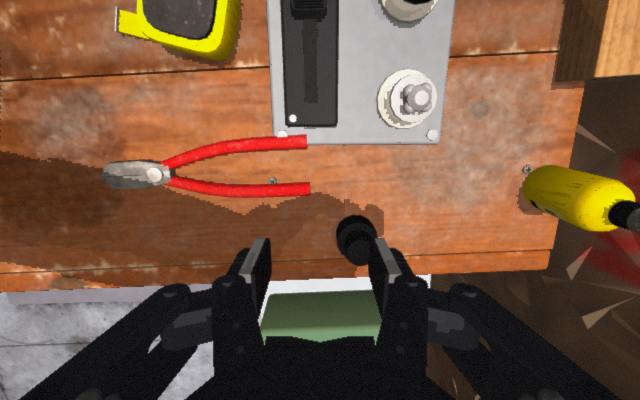

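The cap is at (357,240), between the finger lines, and the cap-to-stud offset agrees across the cameras at about (42.7, 123.2) mm. I'll move over the cap, descend and grip.

```bash
python3 -m jog '[0.08,-0.12,0,0,0,0,0.3, 0.16,-0.23,0,0,0,0,0.3, 0.16,-0.23,-0.1,0,0,0,0.3, 0.16,-0.23,-0.2,0,0,0,0.3, 0.16,-0.23,-0.3,0,0,0,0.3, 0.16,-0.23,-0.4,0,0,0,0.3, 0.16,-0.23,-0.48,0,0,0,0.3, 0.16,-0.23,-0.52,0,0,0,0.3, 0.16,-0.23,-0.525,0,0,0,0.3, 0.16,-0.23,-0.525,0,0,0,0.3]' 25
python3 - <<'E'
from h import *
im,W=cloud('side'); save('s4.png',im,(260,160,420,310),4)
E
```

```text
clock: 4.27
tcp_pos: [0.4873, -0.125, 0.0261]
orientation: [-0.0, 0.724, 0.69, -0.0]
wrist_force: [1.1, -0.3, -0.1]
finger_gap: 0.0553
grip_force: 0.0
```

View pics/s4.png

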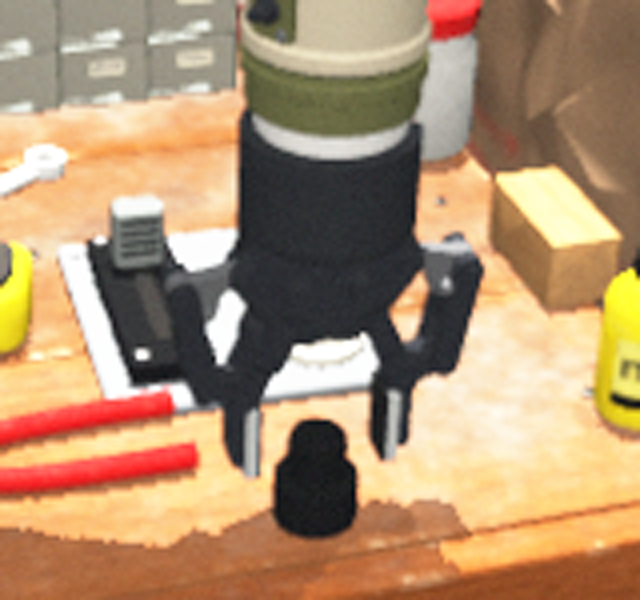

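The fingertips at (250,472) and (390,458) straddle the knob at (318,430), just above the shoulder at about (316,470). I'll close.

```bash
python3 -m jog '[0,0,0,0,0,0,-0.7, 0,0,0,0,0,0,-0.7, 0,0,0,0,0,0,-0.7, 0,0,0,0,0,0,-0.7, 0,0,0,0,0,0,-0.7, 0,0,0,0,0,0,-0.7, 0,0,0,0,0,0,-0.7]' 50
```

```text
clock: 4.9
tcp_pos: [0.4883, -0.1264, 0.0274]
orientation: [0.001, 0.724, 0.69, 0.001]
wrist_force: [-0.4, 1.2, 5.3]
finger_gap: 0.0245
grip_force: 48.9
```

```bash
python3 -m jog '[0,0,0.05,0,0,0,-0.7, 0,0,0.15,0,0,0,-0.7, 0,0,0.3,0,0,0,-0.7, 0,0,0.5,0,0,0,-0.7, 0.1,0.15,0.5,0,0,0,-0.7, 0.2,0.3,0.5,0,0,0,-0.7, 0.2135,0.45,0.5,0,0,0,-0.7, 0.2135,0.616,0.5,0,0,0,-0.7, 0.2135,0.616,0.5,0,0,0,-0.7, 0.2135,0.616,0.5,0,0,0,-0.7, 0.2135,0.616,0.5,0,0,0,-0.7]'
python3 - <<'E'
from h import *
for n in('scene','side'):
    im,W=cloud(n); np.savez(n+'5.npz',im=im,W=W)
    save(n+'5.png',im,(300,150,400,270) if n=='scene' else (285,150,395,270),5)
    s=env.get_state(); 
    P=W.reshape(-1,3); 
    for k,a,b in(('skirt',.100,.122),('skirtlow',.098,.110),('knob',.127,.15)):
        Q=P[(np.hypot(P[:,0]-.53,P[:,1]+.003)<.03)&(P[:,2]>a-.022)&(P[:,2]<b-.022)]
        print(n,k,len(Q),Q.min(0),Q.max(0)) if len(Q) else 0
print(s['tcp_pos'],s['wrist_force'],s['finger_gap'])
E
```

```text
clock: 5.82
tcp_pos: [0.53, -0.0029, 0.1266]
orientation: [0.0, 0.724, 0.69, -0.0]
wrist_force: [-0.2, 0.5, -1.2]
finger_gap: 0.0242
grip_force: 49.3
scene skirt 4 [ 0.5138417  -0.01916564  0.09924347] [ 0.52398602 -0.01206178  0.09985239]
scene knob 302 [ 0.50836099 -0.02214189  0.105131  ] [0.54467767 0.01312731 0.12792795]
side knob 232 [ 0.50937269 -0.02456672  0.1052701 ] [5.47730782e-01 2.01205782e-04 1.27884150e-01]
[ 0.53010635 -0.00372735  0.12651776] [ 0.20835835 -0.2408481  -0.56477793] 0.024162912714590708
```

View pics/side5.png

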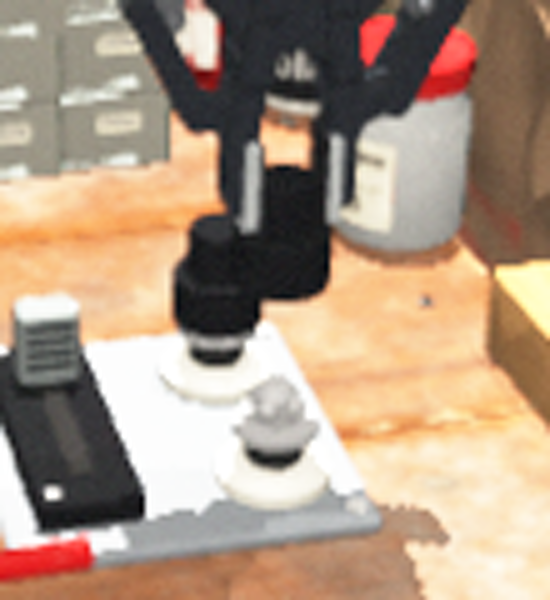

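View pics/scene5.png

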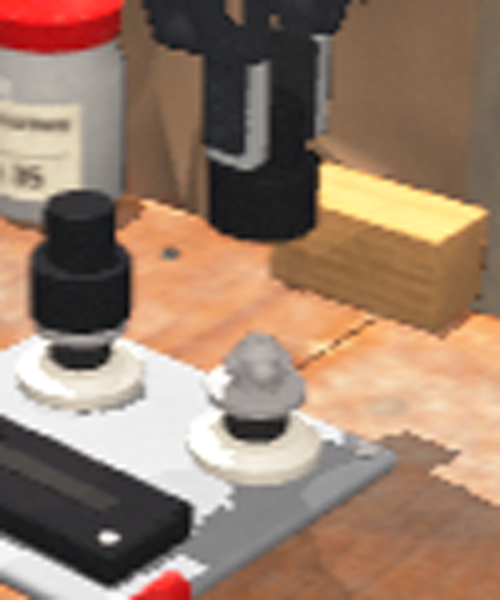

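Both views show the cap held upright by the knob, over the stud. The side view has it at (290,235) above (275,420), and the scene view at (262,190) above (262,380). I'll descend to just above the balls and check the forces.

```bash
python3 -m jog '[0,0,-0.08,0,0,0,-0.7, 0,0,-0.16,0,0,0,-0.7, 0,0,-0.21,0,0,0,-0.7, 0,0,-0.24,0,0,0,-0.7, 0,0,-0.25,0,0,0,-0.7, 0,0,-0.26,0,0,0,-0.7, 0,0,-0.26,0,0,0,-0.7, 0,0,-0.26,0,0,0,-0.7]' 60; python3 -c "
from h import *
s=env.get_state();print(s['tcp_pos'],s['wrist_force'],s['ft_torque'])"
```

```text
clock: 6.58
tcp_pos: [0.5307, -0.003, 0.0749]
orientation: [0.0, 0.724, 0.69, 0.0]
wrist_force: [0.4, -0.3, -0.6]
finger_gap: 0.0238
grip_force: 60.0
[ 0.53067385 -0.00299778  0.07492339] [ 0.3662989  -0.3021978  -0.61698109] [ 0.06577584 -0.04234032 -0.0196336 ]
```

```bash
python3 -m jog '[0,0,-0.005,0,0,0,-0.7, 0,0,-0.01,0,0,0,-0.7, 0,0,-0.015,0,0,0,-0.7, 0,0,-0.02,0,0,0,-0.7, 0,0,-0.025,0,0,0,-0.7, 0,0,-0.025,0,0,0,-0.7]'; python3 -m jog '[0,0,-0.003,0,0,0,-0.7, 0,0,-0.006,0,0,0,-0.7, 0,0,-0.01,0,0,0,-0.7, 0,0,-0.01,0,0,0,-0.7]'
```

```text
clock: 7.08
tcp_pos: [0.531, -0.0028, 0.0699]
orientation: [0.001, 0.724, 0.69, 0.001]
wrist_force: [0.2, 0.9, 6.6]
finger_gap: 0.024
grip_force: 60.6
clock: 7.42
tcp_pos: [0.531, -0.0029, 0.0682]
orientation: [0.001, 0.724, 0.69, 0.001]
wrist_force: [0.9, 0.4, 8.1]
finger_gap: 0.0239
grip_force: 60.7
```

```bash
for i in 1 2 3; do python3 -m jog '[0,0,-0.003,0,0,0,-0.7, 0,0,-0.006,0,0,0,-0.7, 0,0,-0.008,0,0,0,-0.7, 0,0,-0.008,0,0,0,-0.7]' | egrep 'tcp|force'; done
```

```text
tcp_pos: [0.5311, -0.0029, 0.0669]
wrist_force: [-0.1, 0.7, 9.3]
grip_force: 60.9
tcp_pos: [0.5303, -0.0027, 0.0642]
wrist_force: [2.0, 0.4, -2.8]
grip_force: 59.9
tcp_pos: [0.5299, -0.0028, 0.0623]
wrist_force: [-0.6, 0.4, 1.5]
grip_force: 60.2
```

The force dropped from 9.3 N to about zero: that was the click. I'll keep pressing down onto the seat.

```bash
for i in 1 2 3; do python3 -m jog '[0,0,-0.004,0,0,0,-0.7, 0,0,-0.008,0,0,0,-0.7, 0,0,-0.01,0,0,0,-0.7, 0,0,-0.01,0,0,0,-0.7]' | egrep 'tcp|force'; done
```

```text
tcp_pos: [0.5299, -0.0028, 0.0605]
wrist_force: [-0.7, 0.3, 4.5]
grip_force: 60.4
tcp_pos: [0.5299, -0.0028, 0.0587]
wrist_force: [-1.4, 1.8, 7.8]
grip_force: 60.6
tcp_pos: [0.5299, -0.0028, 0.057]
wrist_force: [-2.4, 0.6, 8.7]
grip_force: 60.9
```

```bash
python3 -m jog '[0,0,-0.004,0,0,0,-0.7, 0,0,-0.004,0,0,0,-0.7, 0,0,-0.004,0,0,0,-0.7, 0,0,-0.004,0,0,0,-0.7, 0,0,-0.004,0,0,0,-0.7, 0,0,-0.004,0,0,0,-0.7]'
python3 - <<'E'
from h import *
im,W=cloud('scene'); P=W.reshape(-1,3)
Q=P[(np.hypot(P[:,0]-.455,P[:,1]-.073)<.028)&(P[:,2]>.05)&(P[:,2]<.064)]
print('grip',len(Q),(np.percentile(Q,3,0)+np.percentile(Q,97,0))/2)
f=[]
for i in range(4):
    eyes.read_camera('scene'); f.append(env.get_state()['wrist_force'][2])
print(f)
E
```

```text
clock: 9.92
tcp_pos: [0.53, -0.0028, 0.0565]
orientation: [0.0, 0.724, 0.69, 0.0]
wrist_force: [-2.9, 1.7, 10.0]
finger_gap: 0.0237
grip_force: 61.0
grip 121 [0.45237576 0.07156237 0.05431311]
[np.float64(9.681791852850631), np.float64(10.226525742997644), np.float64(10.1455409046857), np.float64(9.96861110980663)]
```

```bash
python3 -c "
from workcell import env
print(env.hand_in())"
```

```text
the job is handed in; nothing more can be done
None
```

I slid the isolator fully to its off end, then pressed the cap onto the bare stud until it clicked and sat on the flange; I handed the job in at about 10 s with the fingers still gripping it and pressing down with about 10 N.

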